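# Snug the filler plug of the glaze pressure pot

### The job

Take the T-handled key from its wooden stand, fit its square end into the recess of the plug in the pressure pot's lid and turn the plug clockwise until it goes snug, without forcing it tighter than that. Then pull the key out and stand it back in the hole of its stand, leaving the other things on the table where they are.

Things in the scene. Friction and masses are not known exactly. Their poses are not given: they have to be found in the camera images.
- plug: dark steel tapered plug, a disc 48 mm across in the pot's lid, 0.11 m over the table, already started in its thread. Origin: centre of the mouth of the square recess in its top; z up, x and y square to the recess's sides. Recess 15 mm square, 14 mm deep, 3 mm chamfer. Clockwise from above (yaw falling) tightens it; it stays where it is left
- pot: aluminium pressure pot, fixed, 132 mm across the lid flange, 85 mm high; origin under its centre. On its lid a steel collar, 68 mm across, 25 mm high, holds the plug. The plug turns freely (0.03 N m) for a hidden 0.1 to 1.0 rad, different each time; then the taper takes hold at 0.2 N m and the torque rises 0.7 N m per rad. Snug from 0.23 N m, over-tightened at 0.40 N m: stop at 0.25 to 0.30 N m
- key_handle (a point): centre of the handle bar of the loose T key (about 0.15 kg). Bar 70 mm long along x, 14 mm thick along y, 18 mm high: grip it across y. z up. The bar's underside is 80 mm above the key's tip; below it a square steel shank 13 mm wide, its sides along x and y, with the last 4 mm stepped in to 9 mm
- key_tip (a point): lower end of the key's square shank, on its axis, 89 mm below the handle's centre; same axes as the handle. In the plug the shank has some 0.2 rad of play to each side
- stand_hole0 (a point): centre of the mouth of the square hole in the wooden key stand (block 70 x 70 x 50 mm, fixed to the table). Hole 16 mm square with its sides along the block's x and y, 42 mm deep, 4 mm chamfer; z up. The key starts here, its bar along the block's x
- cup: bystander: bisque beaker, 65 mm across, 59 mm high, on the banding wheel; origin at its foot
- jar: bystander: small jar with screw cap, 54 mm across, 82 mm high; origin at its foot
- tape: bystander: roll of masking tape lying flat, 104 mm across, 25 mm high; origin at its foot
- small_tub: bystander: white tub with lid, 72 mm across, 55 mm high; origin at its foot
- black_pot: bystander: small pot with a black lid, 52 mm across, 43 mm high; origin at its foot
- filler_tub: bystander: tub with a snap lid, 110 mm across, 126 mm high; origin at its foot
Things that resemble listed ones, but are neither listed nor needed, are in the scene too. There is more than one size of the part that bears key_handle; the job needs the middle-sized.

How it is judged:
By the outcome, as a careful person would: the job done as asked, in the order asked, and still so for the second after the job is handed in, with the robot touching nothing.
It also fails if it takes over 72 s, if anything falls off the work surface, if the arm or the gripper's body presses on something with over 40 N, if the wrist force passes 120 N, or if a joint passes its speed limit or range.

### The arm

A 7-joint arm with a two-finger parallel gripper is mounted at the origin on a cart in front of the work surface, level with it; the furniture and walls round the work are solid. World frame = base frame: x ahead of the robot, y to its left, z up, the work surface at z = 0. Lengths are in m, angles in rad, forces in N, time in s.
With the tool pointing down it reaches from about 0.4 to 0.85 m from the base axis. Payload 4.5 kg.
Tool frame: the origin (TCP) lies midway between the tips of the shut fingers; the grasp point (between the pads) lies 19 mm behind it; z points along the fingers, y is the line along which they close (so a half turn about z gives the same grasp; the last joint's range is limited). The gripper opens to 88 mm and grips with 3 to 60 N. Pads are 18 mm wide; open, the fingers measure 123 mm over their backs; the gripper's body (75 mm by 187 mm) begins 45 mm behind the grasp point.
Start: joints at [-1.165, 0.689, -0.195, 1.565, 0.157, 0.902, -0.215], TCP at [0.227, 0.582, 0.239] pointing down, gripper open.
Joint ranges: [-3.01, 3.01], [-0.46, 2.08], [-1.47, 1.51], [0.13, 2.56], [-1, 4.14], [0.04, 2.09], [-2.66, 2.66]. Speed limits (rad/s): [2.57, 2.57, 3.14, 3.14, 3.14, 3.14, 3.14].

### API

Orientations are given as a unit quaternion [x, y, z, w].
In Python, from workcell import robot gives the robot as it stands.
- The arm moves only by the tool move_arm, never from a script. Its argument "steps" is a list that holds one entry, the list of rows, each a list of 5 numbers: the shift along the tool's x, y, z in m, then the turn about the tool's z in rad, then the closure, from 0 (fully open) to 1 (shut). In form: [[[dx, dy, dz, twist, claw], ...]]. A call has 1 to 8 rows; each row is the pose to reach, as a shift and turn from the pose commanded when the call began, along the tool's axes at that moment; what a row does not reach only later rows make up. A row lasts 1/8 s, in which the tool goes at most 62.5 mm and 10.7 degrees, less where a joint would pass 70% of its speed; a pose out of reach is approached as far as the arm can. A call with a gripper value outside its range is refused whole. The fingers move at their own pace and stop on an object; "force" is the grip in N (left out, the last holds). Time passes only in rows, so rows that repeat a pose let the fingers close. It gives the time, the measured TCP pose, the force, the opening and the grip force at its end, in the units of the state.
- robot.read_state(): the state, without advancing time (a new reading comes with each control period).
- robot.camera(name): name is "side" or "top"; returns a dict with "color" (400x640x3 uint8, blue, green, red), "depth" (400x640 float32, m along the optical axis (not along the pixel's ray), 0 where there is no reading), "mtx" (3x3 intrinsics, pixels), "dist" ([k1, k2, p1, p2, k3] as OpenCV has them; the pictures are not rectified), "view" (4x4, takes a point from world to camera coordinates). Camera axes: x right, y down, z forward; pixel columns grow to the right and rows downward; lengths in m; the calibration is good to about 2 mm. A picture is of the moment at which its call begins.
- robot.job_done(): hands the job in; it is judged then, once.
The state is a dict: "clock": time; "q": joint angles; "joint_velocities": joint speeds; "joint_efforts": joint torques, N m; "position": TCP position; "eef_rot": TCP orientation; "contact_force": force on the tool from outside, world axes, zero at the start; "moment": the same for the moment, N m; "finger_gap": opening from 0.0 (shut) to 1.0 (fully open); "finger_force": force on a finger pad.
Only numpy, scipy, OpenCV 4.12 (cv2) and the standard library are available. Lean on these libraries where they do the work, as an engineer would, in place of code of your own. Each camera call takes 0.05 s, during which the arm holds its last target. There are 200 camera calls.

## Working session

There is one attempt and no reset: what is moved stays moved. The work goes in short steps, Python scripts to look and compute and a tool call to move; the robot and the scene stay as the last step left them, time stands still between calls to the robot, and variables do not carry over. Pictures are saved under pics/ and viewed, at most 10 in all, crops included, and the job is handed in when it is done.

Besides the shell and the picture viewer there is one more tool, called as a command line: name --argument value ..., lists and objects as JSON in quotes. move_arm: Moves the arm, as the interface text tells. Its arguments: {"type":"object","properties":{"steps":{"type":"array"},"force":{"type":"number"}},"required":["steps"]}

```bash
mkdir -p pics
cat > h.py <<'E'
import cv2,numpy as np
from workcell import robot
def cam(n):
    c=robot.camera(n); np.savez('pics/'+n+'.npz',**{k:np.asarray(v) for k,v in c.items()}); return c
def cloud(c):
    h,w=c['depth'].shape
    u,v=np.meshgrid(np.arange(w),np.arange(h))
    p=cv2.undistortPoints(np.stack([u,v],-1).reshape(-1,1,2).astype(np.float64),np.array(c['mtx'],float),np.array(c['dist'],float)).reshape(h,w,2)
    d=c['depth'][...,None]
    P=np.concatenate([p*d,d],-1)
    V=np.array(c['view']);R=V[:3,:3];t=V[:3,3]
    W=(P-t)@R
    W[c['depth']==0]=np.nan
    return W
E
python3 - <<'E'
from h import *
for n in('side','top'):
    c=cam(n);cv2.imwrite(f'pics/{n}0.png',c['color'])
    V=np.array(c['view']);print(n,-V[:3,:3].T@V[:3,3],V[:3,:3].round(2).tolist(),c['mtx'])
s=robot.read_state();print(s)
E
```

```text
side [-0.14722038  1.42767639  0.73561605] [[-0.88, -0.47, -0.01], [-0.18, 0.35, -0.92], [0.44, -0.81, -0.39]] [[411.2776825    0.         316.96789593]
 [  0.         411.2776825  198.14153699]
 [  0.           0.           1.        ]]
top [0.31250263 0.11338065 1.53328963] [[-0.03, -1.0, -0.02], [-0.98, 0.03, -0.19], [0.19, 0.01, -0.98]] [[410.67168422   0.         326.28833239]
 [  0.         410.67168422 204.80696869]
 [  0.           0.           1.        ]]
{'clock': 0.1, 'q': array([-1.16519202,  0.6898944 , -0.19454657,  1.56622456,  0.15725893,
        0.90250271, -0.21514082]), 'joint_velocities': array([ 0.00168989, -0.00034206, -0.00110361, -0.00257481, -0.00155181,
       -0.00013594,  0.00065578]), 'joint_efforts': array([-1.93793225e-03, -5.28509331e+01, -1.27127264e+00, -1.53838974e+01,
       -5.25904144e-02,  1.97735229e-03,  2.60230996e-05]), 'position': array([0.22687312, 0.58176321, 0.23799859]), 'eef_rot': array([ 1.84819123e-01,  9.82772211e-01, -8.12624286e-04, -1.16281339e-04]), 'contact_force': array([-0.55538626,  0.17954978, -0.7901999 ]), 'moment': array([-0.03640107,  0.00040901,  0.01379255]), 'finger_force': 0.0, 'finger_gap': 0.9994611525583786}
```

View pics/top0.png

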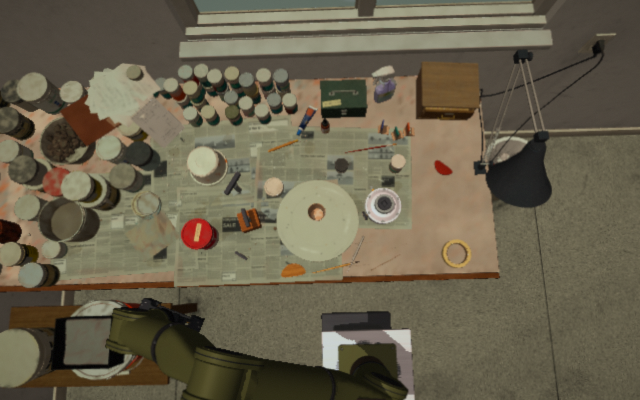

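View pics/side0.png

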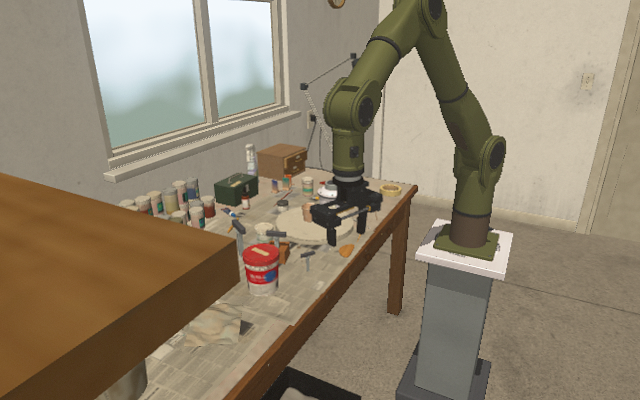

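Top view: T-key candidates are at (233,183), at (248,219) and at (241,255). The pot is the white round lid with a dark plug at (383,205). Next is a close crop of the three candidates.

Run:
```python
from h import *
a=dict(np.load('pics/top.npz'));b=dict(np.load('pics/side.npz'))
A=cv2.resize(a['color'][165:270,215:315],None,fx=5,fy=5,interpolation=cv2.INTER_CUBIC)[:,:400]
B=cv2.resize(b['color'][205:280,225:325],None,fx=4,fy=4,interpolation=cv2.INTER_CUBIC)
o=np.zeros((525,800,3),np.uint8);o[:A.shape[0],:400]=A;o[:300,400:]=B
C=cv2.resize(a['color'][180:230,355:410],None,fx=4,fy=4,interpolation=cv2.INTER_CUBIC);o[310:510,400:620]=C
cv2.imwrite('pics/c1.png',o)
W=cloud(a)
for (u,v) in [(233,183),(248,219),(241,255),(383,205),(384,188),(340,165),(398,162),(273,187),(200,235),(206,163)]:
    p=W[v-3:v+4,u-3:u+4].reshape(-1,3);i=np.argsort(p[:,2]);print((u,v),W[v,u].round(3),'max',p[np.nanargmax(p[:,2])].round(3))
```

```text
(233, 183) [0.673 0.453 0.134] max [0.673 0.453 0.134]
(248, 219) [0.55  0.407 0.095] max [0.537 0.414 0.112]
(241, 255) [0.425 0.435 0.072] max [0.428 0.445 0.078]
(383, 205) [ 0.582 -0.073  0.109] max [ 0.577 -0.082  0.118]
(384, 188) [ 0.652 -0.085  0.074] max [ 0.638 -0.083  0.086]
(340, 165) [0.753 0.071 0.042] max [0.75  0.075 0.053]
(398, 162) [ 0.746 -0.141  0.081] max [ 0.747 -0.147  0.09 ]
(273, 187) [0.676 0.324 0.046] max [0.66  0.322 0.062]
(200, 235) [0.494 0.567 0.127] max [0.483 0.568 0.131]
(206, 163) [0.767 0.567 0.079] max [0.765 0.555 0.097]
```

View pics/c1.png

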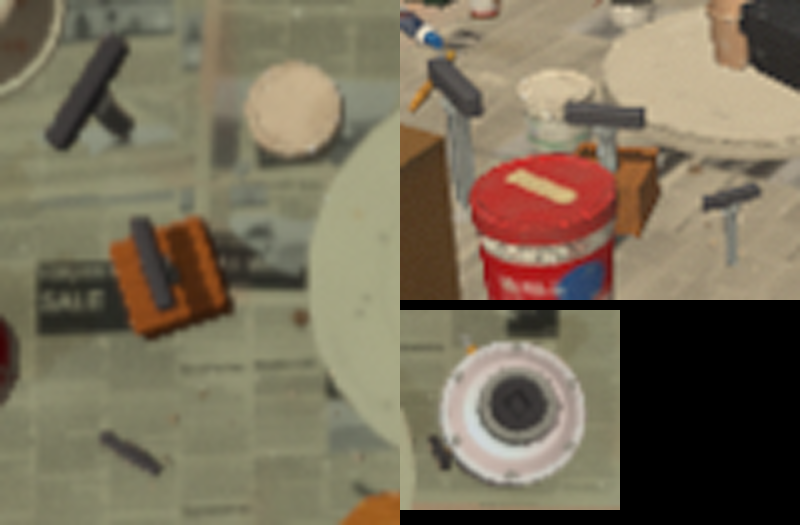

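The crop shows three T keys: large at (233,183), middle one in the orange-brown stand at about (246,219), small at (241,255). I choose the one in the stand. The plug's recess is at about (383,205), looking slightly turned.

```bash
cat >> h.py <<'E'
def bar(W,near,zlo,zhi,r=.06):
    m=(np.hypot(W[...,0]-near[0],W[...,1]-near[1])<r)&(W[...,2]>zlo)&(W[...,2]<zhi)
    p=W[m];q=np.float32(p[:,:2]*1000)
    mu=q.mean(0);u,s,vt=np.linalg.svd(q-mu,full_matrices=False)
    return len(q),cv2.minAreaRect(q),mu,np.degrees(np.arctan2(vt[0,1],vt[0,0])),np.median(p[:,2]),p[:,2].std()
E
python3 - <<'E'
from h import *
a=dict(np.load('pics/top.npz'));b=dict(np.load('pics/side.npz'))
for n,c in(('top',a),('side',b)):
    W=cloud(c);print(n)
    print('key',bar(W,(.54,.41),.085,.125))
    print('stand',bar(W,(.54,.395),.03,.06))
    print('lid',bar(W,(.58,-.08),.075,.095,.09))
    print('collar',bar(W,(.58,-.08),.103,.125,.05))
    print('plug',bar(W,(.58,-.08),.102,.125,.02))
E
```

```text
top
key (92, ((556.80078125, 416.1061706542969), (70.0029067993164, 19.25885581970215), 21.967710494995117), array([555.9754 , 414.56628], dtype=float32), np.float32(-161.67494), np.float64(0.10514737375779995), np.float64(0.005295858894546435))
stand (285, ((556.33740234375, 415.4449462890625), (71.24577331542969, 70.36599731445312), 17.627050399780273), array([553.2887 , 409.78735], dtype=float32), np.float32(144.17937), np.float64(0.04952595665786006), np.float64(0.0045761398602977696))
lid (467, ((588.7581787109375, -78.33047485351562), (127.79878234863281, 122.41648864746094), 17.431629180908203), array([585.5832  , -76.169655], dtype=float32), np.float32(95.557655), np.float64(0.08124140372786669), np.float64(0.004031686705859101))
collar (271, ((590.0750122070312, -77.1158447265625), (63.93514633178711, 66.14393615722656), 86.32809448242188), array([589.46814, -77.1784 ], dtype=float32), np.float32(144.97986), np.float64(0.11026050343985294), np.float64(0.003420290302582715))
plug (90, ((579.5844116210938, -79.72356414794922), (37.37115478515625, 36.498497009277344), 45.077037
[... 896 characters left out ...]
2894))
collar (42, ((604.4002075195312, -62.038360595703125), (34.26594161987305, 69.16694641113281), 40.864768981933594), array([600.2034  , -59.070103], dtype=float32), np.float32(126.835075), np.float64(0.10631162155160526), np.float64(0.0022299588217563485))h.py:18: RuntimeWarning: Mean of empty slice.
  mu=q.mean(0);u,s,vt=np.linalg.svd(q-mu,full_matrices=False)
  ret = um.true_divide(
Traceback (most recent call last):
  File "h.py", line 19, in bar
    return len(q),cv2.minAreaRect(q),mu,np.degrees(np.arctan2(vt[0,1],vt[0,0])),np.median(p[:,2]),p[:,2].std()
                                                              ~~^^^^^
IndexError: index 0 is out of bounds for axis 0 with size 0
```

```bash
cat > fit.py <<'E'
from h import *
from scipy.optimize import least_squares
import sys
def rect(c,cx,cy,z,half,n):
    g=np.linspace(-half,half,n);X,Y=np.meshgrid(g,g)
    # picture: up=+x, left=+y
    P=np.stack([cx-Y,cy-X,np.full_like(X,z)],-1).reshape(-1,1,3)
    V=np.array(c['view']);r,_=cv2.Rodrigues(V[:3,:3])
    uv=cv2.projectPoints(P,r,V[:3,3],np.array(c['mtx'],float),np.array(c['dist'],float))[0].reshape(n,n,2).astype(np.float32)
    return cv2.remap(c['color'],uv[...,0],uv[...,1],cv2.INTER_CUBIC)
if __name__=='__main__':
    ims=np.stack([cam('top')['color'].astype(float) for _ in range(6)])
    c=dict(np.load('pics/top.npz'));c['color']=np.uint8(ims.mean(0).round())
    I=rect(c,.588,-.077,.110,.04,400);g=I.mean(2)
    J=np.clip((I.astype(float)-10)*3,0,255).astype(np.uint8)
    cv2.imwrite('pics/plug.png',np.hstack([I,J]))
    G=cv2.GaussianBlur(g,(0,0),3);  # 0.2 mm/px
    yy,xx=np.mgrid[:400,:400]; x=(199.5-yy)*.2;y=(199.5-xx)*.2  # mm, world x,y offsets
    def model(p):
        cx,cy,th,h,a,b,w,gx,gy=p
        u=(x-cx)*np.cos(th)+(y-cy)*np.sin(th);v=-(x-cx)*np.sin(th)+(y-cy)*np.cos(th)
        s=lambda t:1/(1+np.exp(-t/w))
        return a+gx*(x-cx)+gy*(y-cy)-b*s(h-abs(u))*s(h-abs(v))
    for th0 in np.radians([-35,-20,0,20,35]):
        def f(p):
            m=np.hypot(x-1,y)<17
            return ((model(p)-G)[m])[::7]
        r=least_squares(f,[1,0,th0,8,np.median(G[150:250,150:250]),10,1,0,0]);print(np.degrees(r.x[2]).round(1),r.x.round(2),r.cost.round(1))
E
python3 fit.py
```

```text
-53.9 [ 1.400e+00  1.700e-01 -9.400e-01  1.131e+01  5.618e+01  6.700e+00
  6.200e-01 -1.300e-01 -4.000e-02] 16110.1
-53.9 [ 1.400e+00  1.700e-01 -9.400e-01  1.131e+01  5.618e+01  6.700e+00
  6.200e-01 -1.300e-01 -4.000e-02] 16110.1
36.1 [ 1.400e+00  1.700e-01  6.300e-01  1.131e+01  5.618e+01  6.700e+00
  6.200e-01 -1.300e-01 -4.000e-02] 16110.1
36.1 [ 1.400e+00  1.700e-01  6.300e-01  1.131e+01  5.618e+01  6.700e+00
  6.200e-01 -1.300e-01 -4.000e-02] 16110.1
36.1 [ 1.400e+00  1.700e-01  6.300e-01  1.131e+01  5.618e+01  6.700e+00
  6.200e-01 -1.300e-01 -4.000e-02] 16110.1fit.py:22: RuntimeWarning: overflow encountered in exp
  s=lambda t:1/(1+np.exp(-t/w))
```

View pics/plug.png

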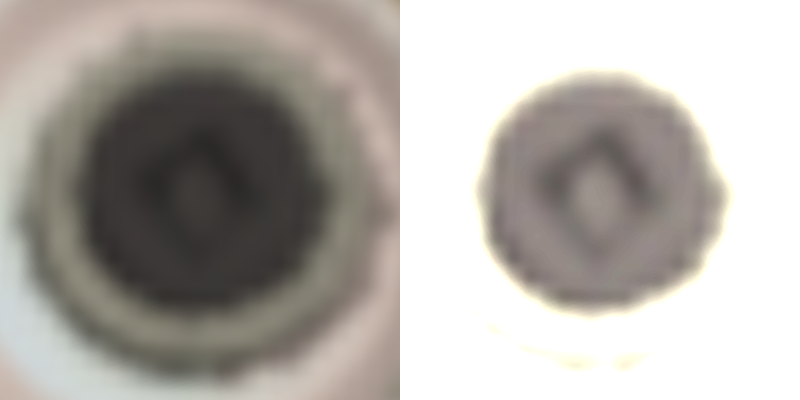

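```bash
cat > fit2.py <<'E'
from fit import *
c=dict(np.load('pics/top.npz'))
I=rect(c,.589,-.077,.110,.02,100).astype(float).mean(2)  # .4mm/px
yy,xx=np.mgrid[:100,:100];x=(49.5-yy)*.404;y=(49.5-xx)*.404
msk=np.hypot(x,y)<18
res=[]
for th in np.radians(np.arange(0,90,4)):
  for cx in np.arange(-3,3.1,1):
    for cy in np.arange(-3,3.1,1):
      u=(x-cx)*np.cos(th)+(y-cy)*np.sin(th);v=-(x-cx)*np.sin(th)+(y-cy)*np.cos(th)
      M=np.maximum(abs(u),abs(v));sec=(abs(u)>abs(v))*2+np.where(abs(u)>abs(v),u>0,v>0)
      B=[M>=10.5]+[(M<10.5)&(M>=7.5)&(sec==k) for k in range(4)]
      inn=M<7.5
      # far side of wall visible: split inner by displacement (camera sees floor shifted) 
      B+=[inn&(x>cx),inn&(x<=cx)]
      A=np.stack([cv2.GaussianBlur(b.astype(float),(0,0),3.5)[msk] for b in B],1)
      A=np.c_[A,x[msk],y[msk]]
      s,r,_,_=np.linalg.lstsq(A,I[msk],rcond=None);res.append((float(r[0]),np.degrees(th),cx,cy))
res.sort();print(np.round(res[:14],1))
E
python3 fit2.py
```

```text
[[ 2.96712e+04  3.60000e+01 -1.00000e+00  1.00000e+00]
 [ 3.01684e+04  3.60000e+01 -1.00000e+00  0.00000e+00]
 [ 3.04300e+04  4.00000e+01 -1.00000e+00  0.00000e+00]
 [ 3.05096e+04  4.00000e+01 -1.00000e+00  1.00000e+00]
 [ 3.05210e+04  3.60000e+01  0.00000e+00  1.00000e+00]
 [ 3.05215e+04  3.60000e+01  0.00000e+00  0.00000e+00]
 [ 3.07418e+04  3.20000e+01 -1.00000e+00  1.00000e+00]
 [ 3.09912e+04  3.20000e+01  0.00000e+00  1.00000e+00]
 [ 3.12829e+04  4.00000e+01  0.00000e+00  0.00000e+00]
 [ 3.13886e+04  3.20000e+01  0.00000e+00  0.00000e+00]
 [ 3.18396e+04  4.00000e+01  0.00000e+00  1.00000e+00]
 [ 3.19153e+04  3.20000e+01 -1.00000e+00  0.00000e+00]
 [ 3.21898e+04  4.40000e+01 -1.00000e+00  0.00000e+00]
 [ 3.29200e+04  2.80000e+01  0.00000e+00  1.00000e+00]]
```

move_arm --steps '[[[0.0, 0.0, 0.0, -0.18, 0], [0.0, 0.0, 0.0, -0.35, 0], [0.0, 0.0, 0.0, -0.52, 0], [0, 0, 0, -0.69, 0], [0, 0, 0, -0.69, 0]]]'

```text
clock: 1.02
position: [0.2272, 0.5822, 0.2386]
eef_rot: [-0.157, 0.988, 0.0, -0.0]
contact_force: [0.4, -0.4, 1.2]
finger_gap: 1.002
finger_force: 0.0
```

move_arm --steps '[[[-0.04, -0.04, 0, 0, 0], [-0.08, -0.08, 0, 0, 0], [-0.12, -0.12, 0, 0, 0], [-0.16, -0.16, 0, 0, 0], [-0.2, -0.2, 0, 0, 0], [-0.24, -0.24, 0, 0, 0], [-0.261, -0.26, 0.03, 0, 0], [-0.261, -0.26, 0.03, 0, 0]]]'

```text
clock: 2.02
position: [0.558, 0.4131, 0.2059]
eef_rot: [-0.155, 0.988, -0.002, -0.001]
contact_force: [-0.8, 1.1, -0.4]
finger_gap: 1.003
finger_force: 0.0
```

```bash
cat > go.py <<'E'
from h import *
from scipy.spatial.transform import Rotation as R
import sys
s=robot.read_state();Rm=R.from_quat(s['eef_rot']).as_matrix()
print('t',s['clock'].__round__(2),'pos',s['position'].round(4),'yaw_x',np.degrees(np.arctan2(Rm[1,0],Rm[0,0])).round(2),'tilt',Rm[:,2].round(3),'q',s['q'].round(2),'F',s['contact_force'].round(1),'M',s['moment'].round(3),'gap',round(s['finger_gap']*88,1),'ff',round(s['finger_force'],1))
if len(sys.argv)>3:
    T=np.array(list(map(float,sys.argv[1:4])));print('shift',(Rm.T@(T-s['position'])).round(4))
E
cat > look.py <<'E'
from h import *
import sys
c=cam('top');b=cam('side')
u,v,u2,v2=map(int,sys.argv[2:6])
A=cv2.resize(c['color'][v-40:v+40,u-40:u+40],(400,400),interpolation=cv2.INTER_CUBIC)
B=cv2.resize(b['color'][v2-40:v2+40,u2-40:u2+40],(400,400),interpolation=cv2.INTER_CUBIC)
cv2.imwrite('pics/'+sys.argv[1]+'.png',np.hstack([A,B]))
E
python3 go.py .556 .4155 .078; python3 look.py k1 248 218 285 245
```

```text
t 2.02 pos [0.558  0.4131 0.2059] yaw_x -162.22 tilt [-0.002 -0.005 -1.   ] q [-0.51  0.84 -0.4   1.35  0.35  1.02  0.9 ] F [-0.8  1.1 -0.4] M [0.053 0.088 0.024] gap 88.3 ff 0.0
shift [0.0008 0.0034 0.1279]
```

View pics/k1.png

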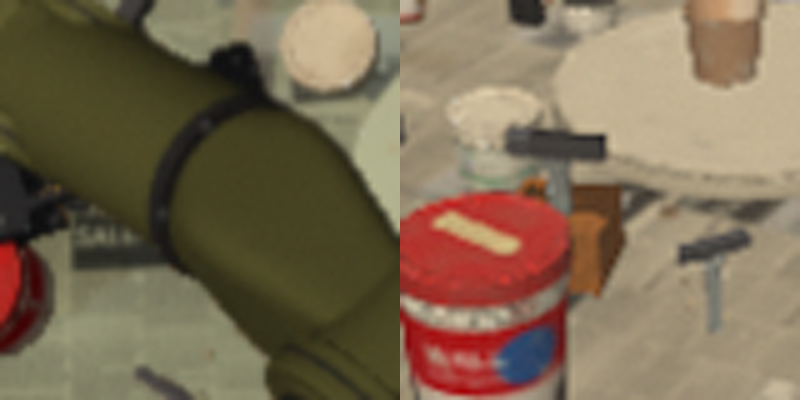

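move_arm --steps '[[[0.001, 0.0035, 0.05, 0, 0], [0.001, 0.0035, 0.09, 0, 0], [0.001, 0.0035, 0.12, 0, 0], [0.001, 0.0035, 0.127, 0, 0], [0.001, 0.0035, 0.127, 0, 0], [0.001, 0.0035, 0.127, 0, 0.3]]]' --force 60

```text
clock: 2.88
position: [0.5548, 0.4215, 0.0838]
eef_rot: [-0.158, 0.987, 0.001, 0.001]
contact_force: [0.3, -0.5, -0.4]
finger_gap: 0.909
finger_force: 0.0
```

```bash
python3 go.py .556 .4155 .078
python3 - <<'E'
from h import *
c=cam('top');W=cloud(c);print(bar(W,(.556,.4155),.085,.11,.02)[:2]) 
b=cam('side');print(bar(cloud(b),(.556,.4155),.085,.125,.05))
E
```

```text
t 2.88 pos [0.5548 0.4215 0.0838] yaw_x -161.76 tilt [ 0.002  0.003 -1.   ] q [-0.54  0.99 -0.36  1.43  0.42  0.8   0.84] F [ 0.3 -0.5 -0.4] M [ 0.033 -0.015  0.065] gap 80.0 ff 0.0
shift [ 0.0007 -0.006   0.0058]h.py:18: RuntimeWarning: Mean of empty slice.
  mu=q.mean(0);u,s,vt=np.linalg.svd(q-mu,full_matrices=False)
  ret = um.true_divide(
Traceback (most recent call last):
  File "h.py", line 19, in bar
    return len(q),cv2.minAreaRect(q),mu,np.degrees(np.arctan2(vt[0,1],vt[0,0])),np.median(p[:,2]),p[:,2].std()
                                                              ~~^^^^^
IndexError: index 0 is out of bounds for axis 0 with size 0
```

move_arm --steps '[[[0, 0, 0, 0, 0.3], [0, 0, 0, 0, 0.3], [0, 0, 0, 0, 0.3]]]'

```text
clock: 3.3
position: [0.5543, 0.42, 0.0819]
eef_rot: [-0.158, 0.987, 0.0, 0.0]
contact_force: [0.7, 0.6, -0.7]
finger_gap: 0.7
finger_force: 0.0
```

```bash
python3 go.py .556 .4155 .078
```

```text
t 3.3 pos [0.5543 0.42   0.0819] yaw_x -161.77 tilt [ 0.  0. -1.] q [-0.54  0.99 -0.36  1.43  0.42  0.8   0.84] F [ 0.7  0.6 -0.7] M [ 0.052 -0.036  0.083] gap 61.6 ff 0.0
shift [-0.0002 -0.0048  0.0039]
```

move_arm --steps '[[[0, -0.0045, 0.004, 0, 0.4], [0, -0.0045, 0.004, 0, 0.5], [0, -0.0045, 0.004, 0, 0.6], [0, -0.0045, 0.004, 0, 0.6], [0, -0.0045, 0.004, 0, 0.6]]]'

```text
clock: 3.92
position: [0.5556, 0.4159, 0.0778]
eef_rot: [-0.158, 0.987, 0.0, 0.0]
contact_force: [0.7, -0.3, -0.8]
finger_gap: 0.403
finger_force: 0.0
```

```bash
python3 go.py .556 .4155 .078
```

```text
t 3.92 pos [0.5556 0.4159 0.0778] yaw_x -161.76 tilt [ 0.  0. -1.] q [-0.53  0.99 -0.36  1.44  0.43  0.79  0.84] F [ 0.7 -0.3 -0.8] M [ 0.055  0.037 -0.015] gap 35.4 ff 0.0
shift [-0.0002 -0.0005 -0.0002]
```

Good. Close.

move_arm --steps '[[[0, 0, 0, 0, 0.8], [0, 0, 0, 0, 1], [0, 0, 0, 0, 1], [0, 0, 0, 0, 1], [0, 0, 0, 0, 1]]]' --force 50

```text
clock: 4.55
position: [0.5556, 0.4159, 0.0778]
eef_rot: [-0.158, 0.987, 0.0, 0.0]
contact_force: [0.5, -0.1, 0.1]
finger_gap: 0.221
finger_force: 50.0
```

```bash
python3 go.py
```

```text
t 4.55 pos [0.5556 0.4159 0.0778] yaw_x -161.77 tilt [ 0.  0. -1.] q [-0.53  0.99 -0.36  1.44  0.43  0.79  0.84] F [ 0.5 -0.1  0.1] M [0.097 0.026 0.017] gap 19.5 ff 50.0
```

move_arm --steps '[[[0, 0, 0, 0, 1], [0, 0, 0, 0, 1]]]'

```text
clock: 4.8
position: [0.5556, 0.4159, 0.0778]
eef_rot: [-0.158, 0.987, 0.0, 0.0]
contact_force: [0.3, 0.4, 0.2]
finger_gap: 0.223
finger_force: 50.0
```

```bash
python3 go.py;python3 look.py k2 248 218 290 235;python3 - <<'E'
from h import *
b=cv2.imread('pics/k2.png')
c=dict(np.load('pics/side.npz'))
cv2.imwrite('pics/k2b.png',cv2.resize(c['color'][195:265,250:340],None,fx=7,fy=7,interpolation=cv2.INTER_CUBIC))
E
```

```text
t 4.8 pos [0.5556 0.4159 0.0778] yaw_x -161.77 tilt [ 0.  0. -1.] q [-0.53  0.99 -0.36  1.44  0.43  0.79  0.84] F [0.3 0.4 0.2] M [ 0.091  0.028 -0.022] gap 19.7 ff 50.0
```

View pics/k2b.png

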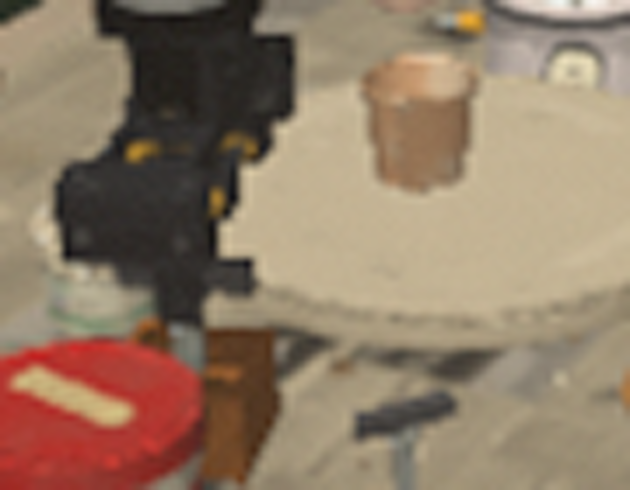

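move_arm --steps '[[[0, 0, -0.03, 0, 1], [0, 0, -0.07, 0, 1], [0, 0, -0.11, 0, 1], [0, 0, -0.15, 0, 1], [0, 0, -0.17, 0, 1], [0, 0, -0.17, 0, 1], [0, 0, -0.17, 0, 1]]]'

```text
clock: 5.78
position: [0.555, 0.4149, 0.246]
eef_rot: [-0.159, 0.987, -0.001, -0.001]
contact_force: [-0.3, -0.0, -2.5]
finger_gap: 0.221
finger_force: 50.0
```

```bash
python3 go.py .5895 -.077 .24;python3 - <<'E'
from h import *
b=cam('side')
cv2.imwrite('pics/k3.png',cv2.resize(b['color'][165:255,240:340],None,fx=6,fy=6,interpolation=cv2.INTER_CUBIC))
W=cloud(b);print(bar(W,(.5556,.4159),.225,.29,.06))
m=(np.hypot(W[...,0]-.5556,W[...,1]-.4159)<.03)&(W[...,2]>.1)&(W[...,2]<.235)
p=W[m];
for z in np.arange(.12,.26,.01):
    k=abs(p[:,2]-z)<.005
    if k.sum():print(z.round(3),k.sum(),p[k].mean(0).round(4))
E
```

```text
t 5.78 pos [0.555  0.4149 0.246 ] yaw_x -161.76 tilt [-0.002 -0.002 -1.   ] q [-0.51  0.8  -0.42  1.31  0.34  1.1   0.92] F [-0.3 -0.  -2.5] M [0.056 0.045 0.006] gap 19.5 ff 50.0
shift [ 0.1212 -0.478   0.007 ]
(196, ((554.8099365234375, 419.698486328125), (55.54832458496094, 45.501338958740234), 58.75932693481445), array([551.5034, 425.3127], dtype=float32), np.float32(-152.17577), np.float64(0.263278317247603), np.float64(0.013662219064763332))
0.17 1 [0.5597 0.4156 0.1727]
0.18 10 [0.5565 0.4237 0.1813]
0.19 13 [0.557  0.4233 0.1905]
0.2 15 [0.557  0.423  0.2005]
0.21 14 [0.5563 0.4222 0.2106]
0.22 14 [0.5571 0.4215 0.22  ]
0.23 13 [0.5563 0.4205 0.2293]
```

View pics/k3.png

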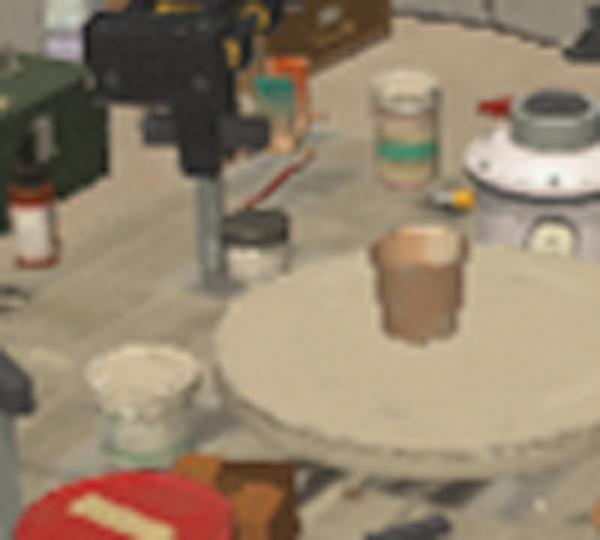

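move_arm --steps '[[[0.013, -0.05, 0, 0.1, 1], [0.027, -0.105, 0, 0.25, 1], [0.042, -0.165, 0, 0.42, 1], [0.057, -0.225, 0, 0.59, 1], [0.072, -0.285, 0, 0.76, 1], [0.087, -0.345, 0, 0.93, 1], [0.102, -0.403, 0, 1.1, 1], [0.115, -0.455, 0, 1.234, 1]]]'

```text
clock: 6.82
position: [0.5879, -0.0549, 0.2465]
eef_rot: [0.445, 0.896, -0.001, -0.001]
contact_force: [1.0, -0.8, -2.1]
finger_gap: 0.218
finger_force: 50.0
```

move_arm --steps '[[[0.02, 0.014, 0, 0, 1], [0.02, 0.014, 0, 0, 1], [0.02, 0.014, 0, 0, 1], [0.02, 0.014, 0, 0, 1]]]'

```text
clock: 7.32
position: [0.5876, -0.0282, 0.2474]
eef_rot: [0.442, 0.897, -0.0, -0.0]
contact_force: [-0.4, 1.0, -1.8]
finger_gap: 0.222
finger_force: 50.0
```

```bash
python3 go.py .5895 -.077 .21
```

```text
t 7.33 pos [ 0.5876 -0.0282  0.2474] yaw_x 127.56 tilt [-0.001 -0.    -1.   ] q [ 0.04  0.63 -0.13  1.67  0.1   0.85  0.53] F [-0.4  1.  -1.8] M [-0.103  0.041  0.019] gap 19.5 ff 50.0
shift [-0.0399 -0.0282  0.0374]
```

move_arm --steps '[[[-0.025, -0.016, 0.01, 0, 1], [-0.04, -0.028, 0.015, 0, 1], [-0.04, -0.028, 0.015, 0, 1], [-0.04, -0.028, 0.015, 0, 1], [-0.04, -0.028, 0.015, 0, 1]]]'

```text
clock: 7.95
position: [0.5901, -0.0752, 0.233]
eef_rot: [0.441, 0.897, 0.001, 0.0]
contact_force: [-0.3, 0.1, -2.3]
finger_gap: 0.219
finger_force: 50.0
```

```bash
cat > shank.py <<'E'
from h import *
import sys
s=robot.read_state();p=s['position'];print(p.round(4))
for n in('side','top'):
    c=cam(n);W=cloud(c)
    V=np.array(c['view']);r,_=cv2.Rodrigues(V[:3,:3]);pj=lambda P:cv2.projectPoints(np.array(P,float).reshape(-1,1,3),r,V[:3,3],np.array(c['mtx'],float),np.array(c['dist'],float))[0].reshape(-1,2)
    zs=p[2]-np.arange(.005,.07,.005)
    if n=='side':
      for z in zs:
        q=pj([p[0],p[1],z])[0];row=int(round(q[1]))
        k=[u for u in range(int(q[0])-10,int(q[0])+11) if np.hypot(*(W[row,u,:2]-p[:2]))<.035]
        if k: print('z',z.round(3),'pred',q.round(1),'cols',min(k),max(k),'mean',np.mean(k).round(1),'ctr3d',W[row,k].mean(0).round(4))
    else: print('top tip px',pj([p[0],p[1],p[2]-.07]),'pl',pj([.5895,-.077,.11]))
c=dict(np.load('pics/side.npz'));u,v=map(int,pj0) if 0 else (0,0)
E
python3 go.py .5895 -.077 .21; python3 shank.py
python3 - <<'E'
from h import *
c=dict(np.load('pics/side.npz'))
cv2.imwrite('pics/k4.png',cv2.resize(c['color'][130:220,290:370],None,fx=6,fy=6,interpolation=cv2.INTER_CUBIC))
E
```

```text
t 7.95 pos [ 0.5901 -0.0752  0.233 ] yaw_x 127.64 tilt [ 0.001  0.001 -1.   ] q [ 0.13  0.65 -0.13  1.67  0.11  0.83  0.61] F [-0.3  0.1 -2.3] M [-0.046  0.013 -0.066] gap 19.3 ff 50.0
shift [-0.001  -0.0016  0.023 ]
[ 0.5901 -0.0752  0.233 ]
z 0.228 pred [332.9 155.5] cols 327 337 mean 331.8 ctr3d [ 0.591  -0.0668  0.2324]
z 0.223 pred [332.9 156.6] cols 331 333 mean 332.0 ctr3d [ 0.5905 -0.0678  0.2234]
z 0.218 pred [332.9 157.8] cols 330 333 mean 331.5 ctr3d [ 0.5954 -0.0729  0.2169]
z 0.213 pred [332.9 158.9] cols 330 333 mean 331.5 ctr3d [ 0.5926 -0.0673  0.2144]
z 0.208 pred [332.9 160. ] cols 330 333 mean 331.5 ctr3d [ 0.5942 -0.0706  0.2088]
z 0.203 pred [332.9 161.1] cols 330 333 mean 331.5 ctr3d [ 0.5928 -0.0677  0.2054]
z 0.198 pred [332.8 162.3] cols 330 333 mean 331.5 ctr3d [ 0.5939 -0.0699  0.2002]
z 0.193 pred [332.8 163.4] cols 330 333 mean 331.5 ctr3d [ 0.5946 -0.0715  0.1952]
z 0.188 pred [332.8 164.5] cols 330 333 mean 331.5 ctr3d [ 0.5956 -0.0735  0.1855]
z 0.183 pred [332.8 165.6] cols 330 333 mean 331.5 ctr3d [ 0.5936 -0.0694  0.1825]
z 0.178 pred [332.8 166.7] cols 330 333 mean 331.5 ctr3d [ 0.5926 -0.0675  0.1788]
z 0.173 pred [332.8 167.8] cols 330 333 mean 331.5 ctr3d [ 0.5934 -0.0692  0.1737]
z 0.168 pred [332.8 169. ] cols 330 333 mean 331.5 ctr3d [ 0.5943 -0.071   0.1685]
top tip px [[385.39789559 199.68591492]] pl [[384.0111686  202.88292181]]
```

View pics/k4.png

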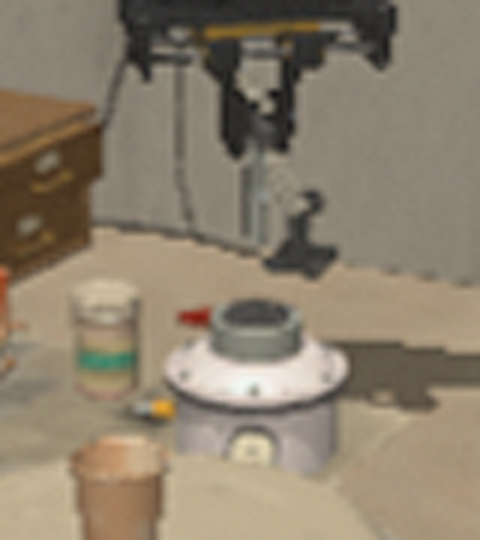

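move_arm --steps '[[[-0.001, -0.0015, 0.02, 0, 1], [-0.001, -0.0015, 0.04, 0, 1], [-0.001, -0.0015, 0.048, 0, 1], [-0.001, -0.0015, 0.05, 0, 1], [-0.001, -0.0015, 0.05, 0, 1], [-0.001, -0.0015, 0.05, 0, 1]]]'

```text
clock: 8.8
position: [0.5898, -0.0784, 0.1834]
eef_rot: [0.442, 0.897, 0.0, 0.001]
contact_force: [0.3, 0.1, -2.9]
finger_gap: 0.218
finger_force: 50.0
```

```bash
python3 go.py .5895 -.077 .168
```

```text
t 8.8 pos [ 0.5898 -0.0784  0.1834] yaw_x 127.53 tilt [ 0.001  0.    -1.   ] q [ 0.12  0.72 -0.12  1.72  0.12  0.71  0.6 ] F [ 0.3  0.1 -2.9] M [-0.03   0.044 -0.05 ] gap 19.2 ff 50.0
shift [0.0013 0.0006 0.0154]
```

move_arm --steps '[[[0.001, 0.0005, 0.004, 0, 1], [0.001, 0.0005, 0.008, 0, 1], [0.001, 0.0005, 0.01, 0, 1], [0.001, 0.0005, 0.01, 0, 1], [0.001, 0.0005, 0.01, 0, 1]]]'

```text
clock: 9.43
position: [0.5891, -0.0774, 0.1727]
eef_rot: [0.442, 0.897, 0.0, 0.0]
contact_force: [-0.7, 0.4, -2.3]
finger_gap: 0.22
finger_force: 50.0
```

```bash
python3 go.py .5895 -.077 .168
```

```text
t 9.43 pos [ 0.5891 -0.0774  0.1727] yaw_x 127.53 tilt [ 0.  0. -1.] q [ 0.12  0.73 -0.12  1.73  0.12  0.69  0.59] F [-0.7  0.4 -2.3] M [-0.01   0.055 -0.009] gap 19.3 ff 50.0
shift [0.0001 0.0005 0.0047]
```

move_arm --steps '[[[0, 0, 0.002, 0, 1], [0, 0, 0.004, 0, 1], [0, 0, 0.005, 0, 1], [0, 0, 0.005, 0, 1], [0, 0, 0.005, 0, 1]]]'

```text
clock: 10.05
position: [0.5893, -0.0774, 0.1681]
eef_rot: [0.442, 0.897, 0.0, 0.0]
contact_force: [-0.2, -1.1, 2.7]
finger_gap: 0.22
finger_force: 50.0
```

```bash
python3 go.py .5895 -.077 .168
```

```text
t 10.05 pos [ 0.5893 -0.0774  0.1681] yaw_x 127.53 tilt [ 0.001 -0.    -1.   ] q [ 0.12  0.74 -0.12  1.73  0.13  0.68  0.59] F [-0.2 -1.1  2.7] M [-0.108  0.148  0.012] gap 19.4 ff 50.0
shift [0.0002 0.0004 0.0001]
```

move_arm --steps '[[[0, 0, 0.001, 0, 1], [0, 0, 0.002, 0, 1], [0, 0, 0.002, 0, 1]]]'

```text
clock: 10.42
position: [0.5904, -0.0777, 0.1678]
eef_rot: [0.442, 0.897, 0.001, 0.002]
contact_force: [-2.2, -0.4, 14.2]
finger_gap: 0.222
finger_force: 50.0
```

```bash
python3 go.py .5895 -.077 .168
```

```text
t 10.43 pos [ 0.5904 -0.0777  0.1678] yaw_x 127.51 tilt [ 0.004 -0.001 -1.   ] q [ 0.12  0.74 -0.12  1.73  0.13  0.68  0.59] F [-2.2 -0.4 14.2] M [-0.146  0.524 -0.008] gap 19.5 ff 50.0
shift [ 0.0011 -0.0003 -0.0002]
```

```bash
cat > tq.py <<'E'
from h import *
from scipy.spatial.transform import Rotation as R
F=[];M=[]
for _ in range(6):
    robot.camera('side');s=robot.read_state();F.append(s['contact_force']);M.append(s['moment'])
Rm=R.from_quat(s['eef_rot']).as_matrix()
print('t',round(s['clock'],2),s['position'].round(4),'yaw',np.degrees(np.arctan2(Rm[1,0],Rm[0,0])).round(2),'F',np.mean(F,0).round(2),'M',np.mean(M,0).round(3),'sd',np.std(np.array(M)[:,2]).round(3),'ej7',s['joint_efforts'][6].round(3),'q7',s['q'][6].round(2))
E
echo
```

```text
(no output)
```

move_arm --steps '[[[0, 0, -0.003, 0, 1], [0, 0, -0.003, 0, 1], [0, 0, -0.003, 0.05, 1], [0, 0, -0.003, 0.1, 1], [0, 0, -0.003, 0.1, 1]]]' --force 60

```text
clock: 11.05
position: [0.5891, -0.0771, 0.1684]
eef_rot: [0.487, 0.874, 0.0, -0.0]
contact_force: [1.1, 0.6, -1.8]
finger_gap: 0.216
finger_force: 60.0
```

```bash
python3 tq.py
```

```text
t 11.35 [ 0.5891 -0.0772  0.1687] yaw 121.81 F [ 0.9   0.42 -2.46] M [ 0.19  -0.229  0.041] sd 0.031 ej7 -0.008 q7 0.52
```

move_arm --steps '[[[0, 0, 0, 0.07, 1], [0, 0, 0, 0.14, 1], [0, 0, 0, 0.14, 1], [0, 0, 0, 0.14, 1]]]'

```text
clock: 11.85
position: [0.5893, -0.0772, 0.1688]
eef_rot: [0.546, 0.838, 0.0, 0.0]
contact_force: [1.1, 1.6, -1.9]
finger_gap: 0.216
finger_force: 60.0
```

```bash
python3 tq.py
```

```text
t 12.15 [ 0.5893 -0.0773  0.1688] yaw 113.79 F [ 1.67  1.15 -2.06] M [ 0.306 -0.404  0.011] sd 0.025 ej7 -0.017 q7 0.42
```

move_arm --steps '[[[0, 0, 0, 0.05, 1], [0, 0, 0, 0.1, 1], [0, 0, 0, 0.1, 1], [0, 0, 0, 0.1, 1]]]'

```text
clock: 12.65
position: [0.5892, -0.0773, 0.1687]
eef_rot: [0.587, 0.809, 0.0, 0.0]
contact_force: [1.6, 1.1, -1.1]
finger_gap: 0.215
finger_force: 60.0
```

```bash
python3 tq.py
```

```text
t 12.95 [ 0.5892 -0.0773  0.1687] yaw 108.05 F [ 1.97  1.41 -1.19] M [ 0.273 -0.483  0.029] sd 0.018 ej7 -0.018 q7 0.35
```

move_arm --steps '[[[0, 0, 0, 0.06, 1], [0, 0, 0, 0.12, 1], [0, 0, 0, 0.12, 1], [0, 0, 0, 0.12, 1]]]'

```text
clock: 13.45
position: [0.5891, -0.0774, 0.1688]
eef_rot: [0.635, 0.773, 0.0, 0.0]
contact_force: [2.1, 1.9, 0.2]
finger_gap: 0.216
finger_force: 60.0
```

```bash
python3 tq.py
```

```text
t 13.75 [ 0.5891 -0.0774  0.1687] yaw 101.18 F [ 1.74  1.37 -0.38] M [ 0.246 -0.497  0.003] sd 0.017 ej7 -0.017 q7 0.26
```

move_arm --steps '[[[0, 0, 0, 0.06, 1], [0, 0, 0, 0.12, 1], [0, 0, 0, 0.12, 1], [0, 0, 0, 0.12, 1]]]'

```text
clock: 14.25
position: [0.5891, -0.0774, 0.1688]
eef_rot: [0.68, 0.733, 0.0, 0.0]
contact_force: [1.0, 0.6, -1.6]
finger_gap: 0.216
finger_force: 60.0
```

```bash
python3 tq.py
```

```text
t 14.55 [ 0.5891 -0.0774  0.1687] yaw 94.31 F [ 1.95  1.29 -0.8 ] M [ 0.218 -0.521  0.015] sd 0.024 ej7 -0.016 q7 0.18
```

move_arm --steps '[[[0, 0, 0, 0.06, 1], [0, 0, 0, 0.12, 1], [0, 0, 0, 0.12, 1], [0, 0, 0, 0.12, 1]]]'

```text
clock: 15.05
position: [0.5891, -0.0774, 0.1687]
eef_rot: [0.722, 0.691, 0.0, -0.0]
contact_force: [2.2, 1.4, -0.1]
finger_gap: 0.213
finger_force: 60.0
```

```bash
python3 tq.py
```

```text
t 15.35 [ 0.5891 -0.0774  0.1687] yaw 87.43 F [ 1.9   1.01 -0.47] M [ 0.132 -0.453  0.002] sd 0.023 ej7 -0.015 q7 0.09
```

move_arm --steps '[[[0, 0, 0, 0.06, 1], [0, 0, 0, 0.12, 1], [0, 0, 0, 0.12, 1], [0, 0, 0, 0.12, 1]]]'

```text
clock: 15.85
position: [0.589, -0.0774, 0.1687]
eef_rot: [0.763, 0.647, -0.0, -0.0]
contact_force: [1.6, 0.8, -0.6]
finger_gap: 0.216
finger_force: 60.0
```

```bash
python3 tq.py
```

```text
t 16.15 [ 0.589  -0.0774  0.1687] yaw 80.56 F [ 1.54  0.38 -0.31] M [ 0.132 -0.408  0.031] sd 0.02 ej7 -0.014 q7 0.01
```

move_arm --steps '[[[0, 0, 0, 0.06, 1], [0, 0, 0, 0.12, 1], [0, 0, 0, 0.12, 1], [0, 0, 0, 0.12, 1]]]'

```text
clock: 16.65
position: [0.5891, -0.0773, 0.1687]
eef_rot: [0.8, 0.6, 0.0, -0.0]
contact_force: [1.6, 0.5, -1.1]
finger_gap: 0.216
finger_force: 60.0
```

```bash
python3 tq.py
```

```text
t 16.95 [ 0.5891 -0.0774  0.1687] yaw 73.68 F [ 1.74  0.24 -0.75] M [ 0.065 -0.422  0.107] sd 0.017 ej7 -0.114 q7 -0.08
```

move_arm --steps '[[[0, 0, 0, 0.02, 1], [0, 0, 0, 0.04, 1], [0, 0, 0, 0.04, 1], [0, 0, 0, 0.04, 1]]]'

```text
clock: 17.45
position: [0.5891, -0.0774, 0.1687]
eef_rot: [0.812, 0.583, 0.0, 0.0]
contact_force: [2.4, -0.1, -1.3]
finger_gap: 0.215
finger_force: 60.0
```

```bash
python3 tq.py
```

```text
t 17.75 [ 0.5891 -0.0774  0.1687] yaw 71.38 F [ 2.03  0.25 -1.23] M [ 0.049 -0.432  0.194] sd 0.02 ej7 -0.191 q7 -0.11
```

move_arm --steps '[[[0, 0, 0, 0.02, 1], [0, 0, 0, 0.04, 1], [0, 0, 0, 0.06, 1], [0, 0, 0, 0.06, 1], [0, 0, 0, 0.06, 1]]]'

```text
clock: 18.38
position: [0.589, -0.0773, 0.1687]
eef_rot: [0.829, 0.559, -0.0, -0.0]
contact_force: [0.9, 0.4, -0.8]
finger_gap: 0.216
finger_force: 60.0
```

```bash
python3 tq.py
```

```text
t 18.68 [ 0.589  -0.0773  0.1687] yaw 67.94 F [ 1.51  0.45 -1.13] M [ 0.063 -0.398  0.209] sd 0.028 ej7 -0.222 q7 -0.15
```

move_arm --steps '[[[0, 0, 0, 0.02, 1], [0, 0, 0, 0.04, 1], [0, 0, 0, 0.06, 1], [0, 0, 0, 0.08, 1], [0, 0, 0, 0.08, 1], [0, 0, 0, 0.08, 1]]]'

```text
clock: 19.42
position: [0.589, -0.0774, 0.1687]
eef_rot: [0.851, 0.525, -0.0, -0.0]
contact_force: [0.9, -0.1, -1.0]
finger_gap: 0.218
finger_force: 60.0
```

```bash
python3 tq.py
```

```text
t 19.73 [ 0.5891 -0.0774  0.1687] yaw 63.36 F [ 1.74  0.29 -1.13] M [ 0.064 -0.322  0.254] sd 0.024 ej7 -0.266 q7 -0.2
```

move_arm --steps '[[[0, 0, 0, 0.015, 1], [0, 0, 0, 0.025, 1], [0, 0, 0, 0.025, 1], [0, 0, 0, 0.025, 1]]]'

```text
clock: 20.23
position: [0.5891, -0.0773, 0.1687]
eef_rot: [0.857, 0.515, 0.0, -0.0]
contact_force: [1.2, 1.0, -0.9]
finger_gap: 0.219
finger_force: 60.0
```

```bash
python3 tq.py
```

```text
t 20.52 [ 0.5891 -0.0773  0.1687] yaw 61.93 F [ 1.69  0.23 -1.69] M [ 0.083 -0.333  0.286] sd 0.032 ej7 -0.285 q7 -0.22
```

Torque is 0.285 N m, inside the window. Back off to the middle of the play and see.

move_arm --steps '[[[0, 0, 0, -0.1, 1], [0, 0, 0, -0.2, 1], [0, 0, 0, -0.27, 1], [0, 0, 0, -0.27, 1], [0, 0, 0, -0.27, 1]]]'

```text
clock: 21.15
position: [0.5887, -0.0775, 0.1685]
eef_rot: [0.781, 0.625, -0.0, -0.0]
contact_force: [0.8, 0.8, -1.6]
finger_gap: 0.217
finger_force: 60.0
```

```bash
python3 tq.py
```

```text
t 21.45 [ 0.5889 -0.0773  0.1686] yaw 77.38 F [ 0.86  0.54 -2.21] M [ 0.073 -0.132 -0.   ] sd 0.029 ej7 -0.01 q7 -0.03
```

Free. Pull up.

move_arm --steps '[[[0, 0, -0.005, 0, 1], [0, 0, -0.01, 0, 1], [0, 0, -0.015, 0, 1], [0, 0, -0.03, 0, 1], [0, 0, -0.055, 0, 1], [0, 0, -0.08, 0, 1], [0, 0, -0.08, 0, 1], [0, 0, -0.08, 0, 1]]]'

```text
clock: 22.45
position: [0.5885, -0.0773, 0.2483]
eef_rot: [0.78, 0.625, -0.0, -0.0]
contact_force: [0.0, 0.4, -2.4]
finger_gap: 0.216
finger_force: 60.0
```

```bash
python3 tq.py;python3 go.py .5560 .4159 .20
```

```text
t 22.75 [ 0.5887 -0.0773  0.248 ] yaw 77.4 F [-0.25  0.04 -2.05] M [-0.083  0.087 -0.002] sd 0.02 ej7 0.0 q7 -0.05
t 22.75 pos [ 0.5887 -0.0773  0.248 ] yaw_x 77.4 tilt [-0.001  0.    -1.   ] q [-0.04  0.64  0.16  1.66 -0.13  0.85 -0.05] F [-0.4  0.2 -2.1] M [-0.07   0.136 -0.004] gap 19.2 ff 60.0
shift [ 0.4742 -0.1395  0.0481]
```

move_arm --steps '[[[0.05, -0.014, 0, -0.17, 1], [0.108, -0.03, 0, -0.35, 1], [0.166, -0.047, 0, -0.53, 1], [0.224, -0.064, 0, -0.71, 1], [0.282, -0.081, 0, -0.89, 1], [0.34, -0.098, 0, -1.07, 1], [0.398, -0.116, 0, -1.25, 1], [0.456, -0.134, 0, -1.43, 1]]]'

```text
clock: 23.75
position: [0.5575, 0.3984, 0.2483]
eef_rot: [0.177, 0.984, -0.0, -0.0]
contact_force: [0.4, 0.5, -1.5]
finger_gap: 0.217
finger_force: 60.0
```

move_arm --steps '[[[0, 0, 0, -0.17, 1], [0, 0, 0, -0.34, 1], [0, 0, 0, -0.51, 1], [0, 0, 0, -0.679, 1], [0, 0, 0, -0.679, 1], [0, 0, 0, -0.679, 1], [0, 0, 0, -0.679, 1]]]'

```text
clock: 24.62
position: [0.5578, 0.3969, 0.2487]
eef_rot: [-0.158, 0.987, -0.0, 0.0]
contact_force: [0.2, -0.0, -2.6]
finger_gap: 0.217
finger_force: 60.0
```

```bash
python3 go.py .5556 .4159 .14
```

```text
t 24.62 pos [0.5578 0.3969 0.2487] yaw_x -161.85 tilt [ 0. -0. -1.] q [-0.5   0.78 -0.39  1.35  0.31  1.07  0.96] F [ 0.2 -0.  -2.6] M [ 0.061  0.026 -0.009] gap 19.1 ff 60.0
shift [-0.0039  0.0188  0.1087]
```

move_arm --steps '[[[-0.004, 0.019, 0.03, 0, 1], [-0.004, 0.019, 0.07, 0, 1], [-0.004, 0.019, 0.1, 0, 1], [-0.004, 0.019, 0.11, 0, 1], [-0.004, 0.019, 0.11, 0, 1], [-0.004, 0.019, 0.11, 0, 1], [-0.004, 0.019, 0.11, 0, 1]]]'

```text
clock: 25.5
position: [0.5563, 0.4168, 0.1402]
eef_rot: [-0.158, 0.987, 0.001, 0.001]
contact_force: [0.2, 0.7, -2.6]
finger_gap: 0.216
finger_force: 60.0
```

```bash
python3 go.py .5556 .4159 .118
```

```text
t 25.5 pos [0.5563 0.4168 0.1402] yaw_x -161.79 tilt [ 0.002  0.002 -1.   ] q [-0.54  0.91 -0.36  1.41  0.36  0.88  0.89] F [ 0.2  0.7 -2.6] M [ 0.035  0.036 -0.039] gap 19.0 ff 60.0
shift [ 0.001  -0.0006  0.0222]
```

move_arm --steps '[[[0.001, -0.0005, 0.01, 0, 1], [0.001, -0.0005, 0.02, 0, 1], [0.001, -0.0005, 0.028, 0, 1], [0.001, -0.0005, 0.028, 0, 1], [0.001, -0.0005, 0.028, 0, 1]]]'

```text
clock: 26.12
position: [0.555, 0.4156, 0.1108]
eef_rot: [-0.158, 0.987, 0.0, 0.0]
contact_force: [0.5, -0.0, -2.1]
finger_gap: 0.218
finger_force: 60.0
```

```bash
python3 go.py .5556 .4159 .079
```

```text
t 26.12 pos [0.555  0.4156 0.1108] yaw_x -161.77 tilt [ 0.  0. -1.] q [-0.54  0.95 -0.34  1.43  0.38  0.83  0.88] F [ 0.5 -0.  -2.1] M [ 0.098 -0.028  0.036] gap 19.2 ff 60.0
shift [-0.0007  0.0001  0.0318]
```

move_arm --steps '[[[-0.0005, 0, 0.008, 0, 1], [-0.0005, 0, 0.016, 0, 1], [-0.0005, 0, 0.024, 0, 1], [-0.0005, 0, 0.03, 0, 1], [-0.0005, 0, 0.031, 0, 1], [-0.0005, 0, 0.031, 0, 1], [-0.0005, 0, 0.031, 0, 1]]]'

```text
clock: 27.0
position: [0.5555, 0.4158, 0.0801]
eef_rot: [-0.158, 0.987, 0.0, 0.0]
contact_force: [0.6, -0.3, -1.6]
finger_gap: 0.215
finger_force: 60.0
```

```bash
python3 go.py .5556 .4159 .079
```

```text
t 27.0 pos [0.5555 0.4158 0.0801] yaw_x -161.77 tilt [ 0.001  0.001 -1.   ] q [-0.55  0.99 -0.33  1.44  0.39  0.78  0.87] F [ 0.6 -0.3 -1.6] M [ 0.038  0.039 -0.01 ] gap 18.9 ff 60.0
shift [-0.0001  0.0001  0.0011]
```

Lower 1.5 mm more, then open and rise.

move_arm --steps '[[[0, 0, 0.0015, 0, 1], [0, 0, 0.0015, 0, 1], [0, 0, 0.0015, 0, 0.7], [0, 0, 0.0015, 0, 0.4], [0, 0, 0.0015, 0, 0.2], [0, 0, 0.0015, 0, 0.2], [0, 0, 0.0015, 0, 0.2], [0, 0, 0.0015, 0, 0.2]]]'

```text
clock: 28.0
position: [0.5553, 0.4156, 0.0782]
eef_rot: [-0.158, 0.987, 0.0, 0.0]
contact_force: [-0.1, -0.3, -0.0]
finger_gap: 0.798
finger_force: 0.0
```

```bash
python3 go.py
```

```text
t 28.0 pos [0.5553 0.4156 0.0782] yaw_x -161.76 tilt [ 0.  0. -1.] q [-0.55  0.99 -0.33  1.44  0.4   0.78  0.87] F [-0.1 -0.3 -0. ] M [0.084 0.073 0.017] gap 70.2 ff 0.0
```

move_arm --steps '[[[0, 0, -0.03, 0, 0.2], [0, 0, -0.08, 0, 0.2], [0, 0, -0.13, 0, 0.2], [0, 0, -0.17, 0, 0.2], [0.04, 0.04, -0.17, 0, 0.2], [0.08, 0.08, -0.17, 0, 0.2], [0.12, 0.12, -0.17, 0, 0.2], [0.16, 0.16, -0.17, 0, 0.2]]]'

```text
clock: 29.0
position: [0.3517, 0.5181, 0.2484]
eef_rot: [-0.158, 0.987, 0.0, 0.0]
contact_force: [0.2, -0.1, -0.1]
finger_gap: 0.801
finger_force: 0.0
```

move_arm --steps '[[[0.04, 0.04, 0, 0, 0.2], [0.08, 0.08, 0, 0, 0.2], [0.1, 0.1, 0, 0, 0.2], [0.1, 0.1, 0, 0, 0.2], [0.1, 0.1, 0, 0, 0.2]]]'

```text
clock: 29.62
position: [0.2289, 0.5803, 0.2481]
eef_rot: [-0.158, 0.988, -0.001, 0.001]
contact_force: [0.2, -0.8, -0.1]
finger_gap: 0.801
finger_force: 0.0
```

```bash
python3 - <<'E'
from h import *
old=cv2.imread('pics/top0.png');c=cam('top');W=cloud(c)
print(bar(W,(.556,.4155),.085,.125))
cv2.imwrite('pics/end.png',np.hstack([cv2.resize(c['color'][140:280,150:310],(400,350)),cv2.resize(c['color'][140:280,300:460],(400,350))]))
d=cv2.absdiff(old,c['color']).max(2)[70:285];n,_,st,_=cv2.connectedComponentsWithStats((d>40).astype(np.uint8))
print([s.tolist() for s in st[1:] if s[4]>6])
import sys;sys.argv=['fit'];
from fit import rect
E
sed -i 's/^c=dict.*/c=cam("top")/' fit2.py; python3 fit2.py | head -4; python3 go.py
```

```text
(95, ((556.4515991210938, 415.40533447265625), (69.77685546875, 20.351852416992188), 24.270431518554688), array([555.9368 , 414.48566], dtype=float32), np.float32(-161.7753), np.float64(0.10482528050974137), np.float64(0.005850330726143891))
[]
[[ 2.74172e+04  8.00000e+01  2.00000e+00 -1.00000e+00]
 [ 2.76551e+04  8.40000e+01  2.00000e+00 -1.00000e+00]
 [ 2.79406e+04  8.00000e+01  2.00000e+00  0.00000e+00]
 [ 2.85221e+04  7.60000e+01  2.00000e+00  0.00000e+00]
t 29.73 pos [0.2295 0.5801 0.2481] yaw_x -161.95 tilt [ 0.001 -0.001 -1.   ] q [-1.07  0.69 -0.37  1.55  0.29  0.95  0.36] F [ 0.   0.8 -0.4] M [ 0.027  0.008 -0.056] gap 70.4 ff 0.0
```

View pics/end.png

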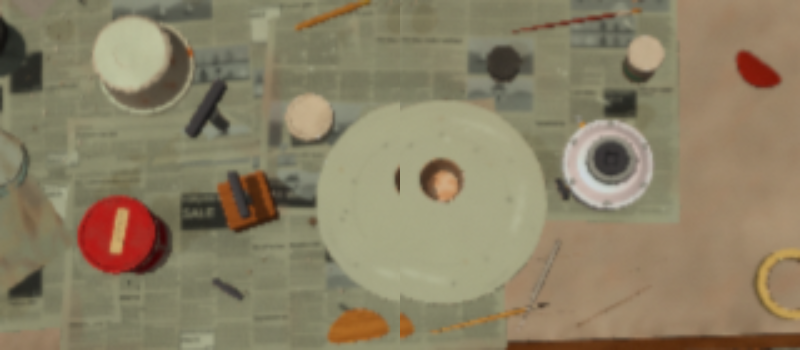

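The key is back upright in the stand at (248,219) and nothing else has moved. The plug has turned about 47° clockwise.

```bash
python3 -c "
from workcell import robot
print(robot.job_done())"
```

```text
the job is handed in; nothing more can be done
None
```

The job is handed in, at about 30 s on the clock: the plug was turned about 47° clockwise and stopped at about 0.285 N m, the key is standing back in its stand, and the before and after top views show nothing else moved.

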